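# Back off the hold-down wheel and slide the batten home

### The arm

A 6-joint arm with a two-finger parallel gripper is mounted at the origin on the work surface. World frame = base frame: x ahead of the robot, y to its left, z up, the work surface at z = 0. Lengths are in mm, angles in rad, forces in N, time in s.
With the tool pointing down it reaches from about 300 to 775 mm from the base axis. Payload 14.6 kg.
Tool frame: the origin (TCP) lies on the centre line of the jaws, within the pads' length; the fingertips stand 19 mm ahead of it and the grasp point (between the pads) is the TCP (bot.tip_reach is the distance from the TCP to the fingertips, in mm); y points along the fingers, x is the direction in which the jaws open and shut, and the axes are right-handed (so a half turn about y gives the same grasp; the last joint's range is limited). The gripper opens to 85 mm and grips with 20 to 120 N. Pads are 22 mm wide; open, the fingers measure 114 mm over their backs; the gripper's body (76 mm by 85 mm) begins 54 mm behind the grasp point. The pads swing forward as they close: fully open they stand 13 mm farther back than shut.
Start: joints at [1.126, 0.3, 1.521, -0, 1.321, -0.067], TCP at [202.879, 511.204, 250.281] pointing down, gripper open.
Joint ranges: [-3.03, 3.03], [-0.79, 2.21], [0.23, 2.52], [-1.04, 4.18], [0, 3.07], [-2.55, 2.55]. Speed limits (rad/s): [2.22, 2.22, 2.57, 3.14, 3.14, 3.14].

### API

Orientations are given as a unit quaternion [w, x, y, z].
In Python, from rig import bot gives the robot as it stands. Calls block until the motion is done:
- bot.move_to(position, orientation): joint-space move of the TCP to a pose.
- bot.servo_line(position, attitude=None, speed=150, until_force=None): straight line of the TCP; attitude=None keeps the orientation; speed is the mean speed in mm/s. With until_force (N) it stops when the force on the tool has changed by that much, and returns True; else False.
- bot.move_joints(angles): joint-space move.
- bot.move_gripper(opening, grip_force=None): finger opening in mm; grip_force is the grip in N (None keeps the last); returns when the fingers have stopped.
- bot.dwell(seconds).
- bot.ik(position, orientation): joint angles nearest the present ones, or None.
- bot.read_state(): the state.
- bot.read_camera(name): name is "side" or "top" or "wrist"; returns a dict with "image" (384x512x3 uint8, blue, green, red), "depth" (384x512 float32, mm along the optical axis (not along the pixel's ray), 0 where there is no reading), "fovy" (degrees; the focal length in pixels is half the picture's height over the tangent of half this angle, whatever the lens; pixels are square), "cx", "cy" (the principal point, pixels), "eye" and "attitude" of the camera in the world; the wrist camera has in their place "mount" (4x4, takes a point from camera to tool coordinates, whose origin is the TCP and whose axes are the tool frame's). Camera axes: x right, y down, z forward; pixel columns grow to the right and rows downward; lengths in mm; the calibration is good to about 2 mm. A picture is of the moment at which its call begins: read the wrist's pose just before it.
A pose or a line that the arm cannot do raises bot.MotionError and nothing moves.
- bot.finish_job(): hands the job in, once; it reports no verdict.
The state is a dict: "clock": time; "joint_positions": joint angles; "qvel": joint speeds; "effort": joint torques, N m; "ee_pos": TCP position; "tool_rot": TCP orientation; "ft_force": force on the tool from outside, world axes, zero at the start; "moment": the same for the moment, N m; "grip_width": finger opening in mm.
Only numpy, scipy, OpenCV 4.12 (cv2) and the standard library are available. Lean on these libraries where they do the work, as an engineer would, in place of code of your own. Each camera call takes 0.05 s, during which the arm holds its last target.

### The job

The grooved batten in the jig is locked by the nose of the hold-down arm. With a fingertip rolled along its knurled rim, turn the wheel two full turns anticlockwise seen from above (within an eighth of a turn), leaving the batten where it is; then push the freed batten lengthways with a fingertip until its end rests against the tall stop block. The batten must not be lifted off the jig, and the loose things round about are to be left where they are.

Things in the scene. Friction and masses are not known exactly. Their poses are not given: they have to be found in the camera images.
- jig: Plywood base plate fixed to the table, 200 (its x) by 400 (its y) by 15 mm thick; origin at the centre of its underside. In its frame the wheel's axis is at x = -25, y = 0 mm (stud 12 mm thick, top 96 mm above the table); the batten lies along its y at x = +55 mm between two rails 70 mm long (y = -35 to 35) and 10 mm high, 2 mm clear each side. Turned up to 0.3 rad.
- wheel_body (a joint): Turn of the knurled wheel in rad: 0 = fully tight (at the start), growing anticlockwise seen from above; two turns = 12.566; end of travel 18.85. Turning takes about 0.06 N m to start and about 0.02 N m more per rad/s; it stays where it is left. It climbs its coarse thread 5 mm a turn and takes the hold-down arm up with it.
- wheel_center (a point): Centre of the aluminium wheel, on its upright axis, half-way through its 22 mm thickness: 64 mm above the table when tight, 74 mm after two turns. 90 mm over the ridges, 82 mm between them; 32 round upright ridges evenly round the rim. Hub on top 26 mm wide, 5 mm high. A fingertip can go right round the rim at mid thickness: all near it but the stud is below the top of the hold-down arm.
- holddown_tip (a point): Top of the far end of the hold-down arm, a dark steel bar 26 mm wide and 11 mm thick that runs under the wheel from 25 mm behind the axis to 95 mm from it along the jig's +x, over the batten. Top 45 mm above the table when tight, 55 mm after two turns. It rises with the wheel but does not turn; only the wheel moves it.
- wheel_rib (a point): Outer end, on top, of the one dark raised rib on the wheel's top face (28 by 6 by 4 mm, hub towards rim), 36 mm from the axis and 15 mm above the wheel's centre. It turns with the wheel; when tight it points along the hold-down arm to the batten (jig's +x).
- batten: Loose pale wooden batten, 40 (its x) by 220 (its y) by 18 mm high, about 150 g; origin at the centre of its underside, lying on the jig 15 mm above the table. A groove 16 mm wide and 8 mm deep crosses its middle; the 10 mm nose of the hold-down arm stands in it and locks it lengthways until the arm has risen about 7 mm (1.4 turns).
- batten_center (a point): Centre of the batten, half-way up (24 mm above the table).
- stop: Tall steel stop block fixed on the jig beyond one end of the batten (the jig's +y or -y end, varies), 60 (jig's x) by 30 (jig's y) by 35 mm high; origin at the centre of its underside. The gap to the batten's end is 25 to 50 mm at the start; the batten's centre is 125 mm from the block's centre when they touch.
- wear_plate: Flat steel plate 60 by 30 by only 2 mm fixed on the jig beyond the other end of the batten; the batten's end is free to be reached over it.
- tin_mid (a point): Middle of a small dark round tin, 40 mm wide and 40 mm high, loose on the jig's plate in the corner nearest the robot; leave alone.
- glue_mid (a point): Middle of a white bottle, 54 mm wide and 150 mm high, standing on the table to the robot's left; leave alone.
- screwdriver: Screwdriver lying on the table to the robot's right; leave alone.
- offcut_mid (a point): Middle of a wooden offcut 90 by 45 by 30 mm on the table to the robot's right; leave alone.
Things that resemble listed ones, but are neither listed nor needed, are in the scene too. There is more than one size of the batten; the job needs the middle-sized.

How it is judged (in metres and radians):
On the way, in this order (a step that is already met when the one before it is completed fails the run):
1. the wheel is turned two full turns, the batten still in its place (value of joint wheel_body between 11.7664 and 13.3664 rad and distance of batten from where it was at the start of the episode below 0.015 m), for 0.2 s.
2. the batten is pushed up against the stop block (horizontal distance between batten and stop below 0.13 m and height (world z) of batten_center below 0.03 m and angle between batten's own z axis and vertical below 0.1 rad and value of joint wheel_body between 11.7664 and 13.3664 rad), for 0.2 s.
At the end, for the whole second after the job is handed in: The wheel stands two turns from tight, within 0.8 rad (an eighth of a turn); the batten lies flat on the jig, at rest, its end within 5 mm of the stop block (all of step 2 and linear speed of batten below 0.02 m/s and velocity of joint wheel_body between -0.1 and 0.1 rad/s); the robot touches nothing.
It fails at once if the batten is lifted off the jig or tipped (height (world z) of batten_center above 0.032 m or angle between batten's own z axis and vertical above 0.15 rad).
It fails at once if a bystander is moved more than 20 mm (distance of any of tin_mid, glue_mid, screwdriver, offcut_mid from where it was at the start of the episode above 0.02 m).
It fails at once if the wheel is run more than half a turn past two turns (value of joint wheel_body above 15.708 rad).
It also fails if it takes over 58 s, if anything falls off the work surface, if the arm or the gripper's body presses on something with over 40 N, if the wrist force passes 120 N, or if a joint passes its speed limit or range.

## Working session

There is one attempt and no reset: what is moved stays moved. The work goes in short steps, each a Python script; the robot and the scene stay as the last script left them, time stands still between calls to the robot, and variables do not carry over. Pictures are saved under pics/ and viewed, and the job is handed in when it is done.

```bash
ls; mkdir -p pics
python3 - <<'E'
from rig import bot
import cv2
for n in ["side","top","wrist"]:
    c=bot.read_camera(n); cv2.imwrite(f"pics/a_{n}.png",c["image"])
    print(n,{k:v for k,v in c.items() if k not in("image","depth")},(c["depth"]>0).mean())
print(bot.read_state(), bot.tip_reach)
E
```

```text
pics
side {'fovy': 54.068925837496266, 'cx': 257.1280518982198, 'cy': 195.0611239922403, 'eye': array([ 546.97004112, -832.96224612, 1126.44594398]), 'attitude': array([-0.3309835 ,  0.94308062, -0.02718315,  0.01760516])} 0.9959869384765625
top {'fovy': 53.10093205939113, 'cx': 252.82744536534045, 'cy': 190.4892727400442, 'eye': array([ 400.60734489,   -3.84411052, 1214.29471874]), 'attitude': array([ 0.05733472, -0.69775435,  0.71048527, -0.07114971])} 0.9957682291666666
wrist {'fovy': 58.0976789562082, 'cx': 253.6991365481499, 'cy': 191.5342785384918, 'mount': array([[ 9.99999273e-01, -5.25712094e-04,  1.08476472e-03,
        -4.90911274e-02],
       [-1.19319569e-03, -3.03744894e-01,  9.52752652e-01,
        -1.22812877e+02],
       [-1.71381847e-04, -9.52753254e-01, -3.03745301e-01,
         7.79800321e+01],
       [ 0.00000000e+00,  0.00000000e+00,  0.00000000e+00,
         1.00000000e+00]])} 0.995941162109375
{'clock': 0.15, 'joint_positions': array([ 1.12634791e+00,  3.00324343e-01,  1.52145606e+00, -7.96707185e-07,
        1.32071676e+00, -6.66136670e-02]), 'qvel': array([-1.14581786e-03, -2.05120491e-03, -2.27408469e-03,  3.49702830e-04,
       -4.51931538e-05, -3.54300880e-04]), 'effort': array([ 1.98765025e-03, -5.43665779e+01, -3.61887288e+01,  2.93101130e-05,
        3.04917769e-03,  3.12921043e-05]), 'ee_pos': array([202.83547673, 511.04625716, 249.85470771]), 'tool_rot': array([-0.58483992,  0.58516365,  0.39693046, -0.39748206]), 'ft_force': array([ 0.25635408,  0.45621299, -0.49522691]), 'moment': array([ 0.02893446, -0.02240236,  0.02959804]), 'grip_width': 85.55427744264402} 19.0
```

View pics/a_side.png

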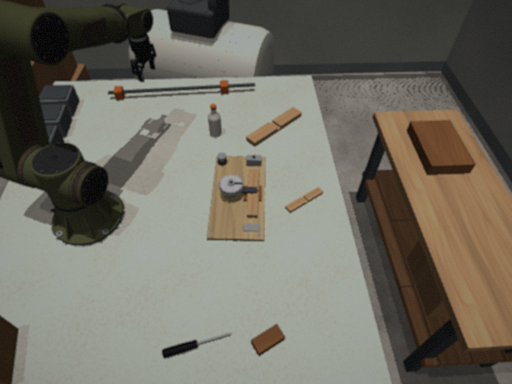

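View pics/a_top.png

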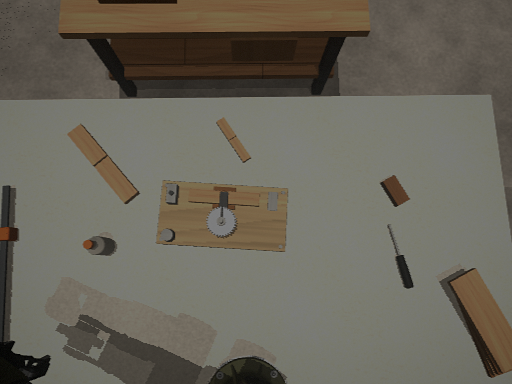

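View pics/a_wrist.png

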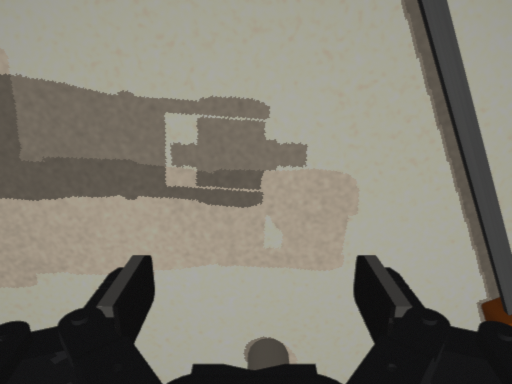

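Top view: the jig spans about (157..288, 181..251), the wheel is at (221,221), and the batten runs along row ~200 from (190,..) to (260,..). Blocks sit at (172,193) and (272,201). I'll enlarge it and measure.

```bash
cat > h.py <<'E'
import numpy as np, cv2
from scipy.spatial.transform import Rotation as R
def rot(q): return R.from_quat([q[1],q[2],q[3],q[0]]).as_matrix()
def f(c): return c["image"].shape[0]/2/np.tan(np.radians(c["fovy"]/2))
def pose(c,st=None):
    if "mount" in c:
        m=c["mount"]; Rt=rot(st["tool_rot"]); return Rt@m[:3,:3], Rt@m[:3,3]+np.array(st["ee_pos"])
    return rot(c["attitude"]),np.array(c["eye"])
def ray(c,u,v,z,st=None):
    Rm,e=pose(c,st); d=Rm@np.array([(u-c["cx"])/f(c),(v-c["cy"])/f(c),1]); return e+d*(z-e[2])/d[2]
def dep(c,u,v,st=None):
    Rm,e=pose(c,st); D=c["depth"][int(round(v)),int(round(u))]
    return e+Rm@np.array([(u-c["cx"])/f(c),(v-c["cy"])/f(c),1])*D
def proj(c,p,st=None):
    Rm,e=pose(c,st); q=Rm.T@(np.array(p)-e); return q[:2]/q[2]*f(c)+[c["cx"],c["cy"]]
E
python3 - <<'E'
from rig import bot
from h import *
c=bot.read_camera("top"); im=c["image"]
x0,y0=145,170
cr=cv2.resize(im[y0:260,x0:300],None,fx=5,fy=5,interpolation=cv2.INTER_CUBIC); cv2.imwrite("pics/b_top.png",cr)
for n,u,v in [("blkL",172,193),("blkR",272,201),("wheel",221,230),("bat",205,199),("bat2",250,204),("jig",200,235),("tin",168,235),("table",300,280),("c",70+3,130),("d",230,135),("glue",93,244)]:
    print(n,dep(c,u,v).round(1))
s=bot.read_camera("side"); cv2.imwrite("pics/b_side.png",cv2.resize(s["image"][140:250,190:330],None,fx=5,fy=5,interpolation=cv2.INTER_CUBIC))
E
```

```text
blkL [610.2 218.5  53.7]
blkR [586.3 -89.5  15. ]
wheel [493.   68.2  73.6]
bat [593.  119.7  35.2]
bat2 [575.5 -19.6  31. ]
jig [483.6 137.2  13.5]
tin [482.5 227.9  54.4]
table [ 340.5 -169.7    2.6]
c [826.9 545.4  23.4]
d [807.   41.3  12.1]
glue [455.8 417.3 136.5]
```

View pics/b_top.png

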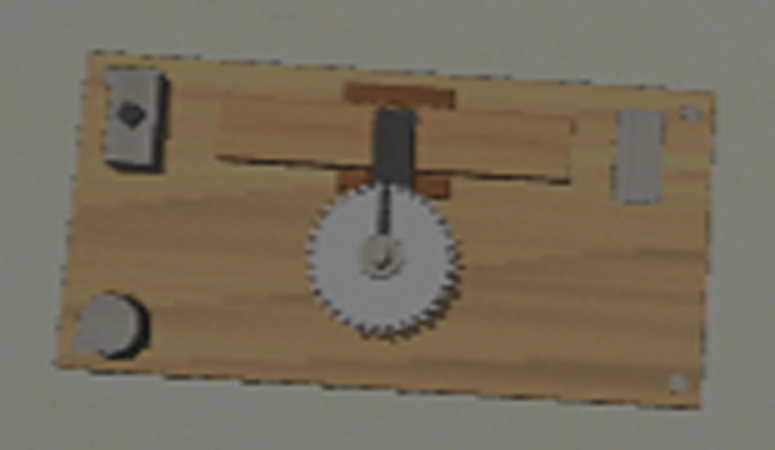

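View pics/b_side.png

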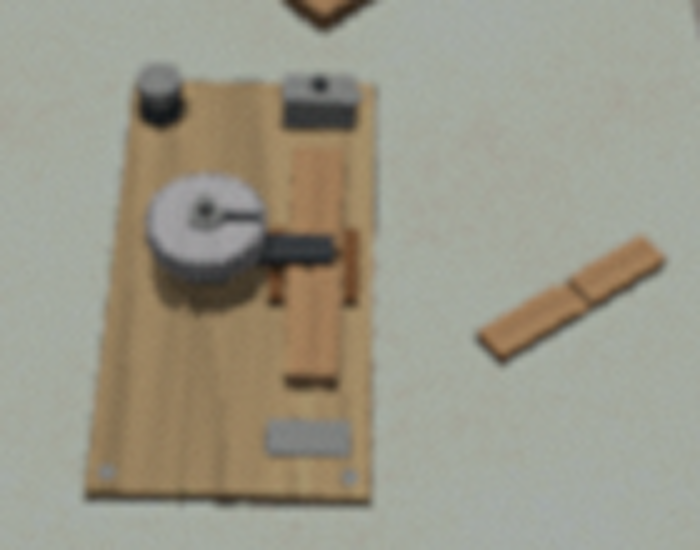

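The tall stop is at the +y end, at crop (130,115), full (172,193), depth z≈50. The wear plate is at the −y end, (272,201), z≈15–17. There are three battens: the jig one at (225,199), a large one at (103,163) and a small one at (234,140). The jig one is the middle-sized one, under the arm, so I'll check its length.

Run:
```python
from rig import bot
from h import *
def g(c,x,y,z,o,k=5): return ray(c,(x+.5)/k-.5+o[0],(y+.5)/k-.5+o[1],z)
c=bot.read_camera("top"); o=(145,170)
K=[(90,52),(715,92),(700,408),(57,367)]
P=np.array([g(c,*k,15,o) for k in K]); print(P.round(1))
s=bot.read_camera("side"); 
for X,A in((c,None),(s,None)):
    pass
q=P[:,:2]; print([np.linalg.norm(q[i]-q[(i+1)%4]).round(1) for i in range(4)])
ctr=q.mean(0); d=(q[0]+q[3]-q[1]-q[2]); th=np.arctan2(d[1],d[0])-np.pi/2
ex=np.array([np.cos(th),np.sin(th)]); ey=np.array([-np.sin(th),np.cos(th)])
print("jig",ctr,th,"wheel",ctr-25*ex)
J=lambda p:[((p[:2]-ctr)@ex).round(1),((p[:2]-ctr)@ey).round(1)]
for n,x,y,z in [("hub",381,252,80),("wheel L",307,255,70),("wheelR",458,255,70),("stop c",132,115,50),("batL top",219,97,33),("batL bot",219,157,33),("batR bot",570,182,33),("batR top",572,120,33),("plate",637,156,17),("tin",108,325,55),("arm tip",395,108,45)]:
    p=g(c,x,y,z,o); print(n,p.round(1),J(p))
for n,x,y,z in [("hub",205,210,80),("wheel L",148,225,64),("bat far L",292,148,33),("bat far R",342,149,33),("bat nr L",286,376,33),("bat nr R",339,376,33),("stop c",320,88,50),("jigNL",86,492,15),("jigNR",370,497,15),("jigFR",377,85,15)]:
    p=g(s,x,y,z,(190,140)); print("side",n,p.round(1),J(p))
```

```text
[[ 659.7  256.4   15. ]
 [ 627.3 -140.4   15. ]
 [ 428.8 -124.    15. ]
 [ 461.4  272.2   15. ]]
[np.float64(398.1), np.float64(199.2), np.float64(397.5), np.float64(198.9)]
jig [544.30147131  66.04425187] -0.08173352666769373 wheel [519.38492946  68.08531575]
hub [522.   68.2  80. ] [np.float64(-22.4), np.float64(0.4)]
wheel L [522.1 112.9  70. ] [np.float64(-26.0), np.float64(44.9)]
wheelR [520.5  23.   70. ] [np.float64(-20.3), np.float64(-44.8)]
stop c [612.2 222.3  50. ] [np.float64(54.9), np.float64(161.2)]
batL top [625.8 171.7  33. ] [np.float64(72.6), np.float64(112.0)]
batL bot [587.9 171.3  33. ] [np.float64(34.9), np.float64(108.5)]
batR bot [568.5 -46.1  33. ] [np.float64(33.3), np.float64(-109.8)]
batR top [607.6 -48.3  33. ] [np.float64(72.4), np.float64(-108.8)]
plate [586.6 -89.4  17. ] [np.float64(54.9), np.float64(-151.5)]
tin [483.8 233.2  55. ] [np.float64(-74.0), np.float64(161.7)]
arm tip [614.8  61.4  45. ] [np.float64(70.7), np.float64(1.1)]
side hub [522.5  71.   80. ] [np.float64(-22.1), np.float64(3.2)]
side wheel L [479.9  72.3  64. ] [np.float64(-64.7), np.float64(1.0)]
side bat far L [591.  172.7  33. ] [np.float64(37.9), np.float64(110.1)]
side bat far R [630.3 169.7  33. ] [np.float64(77.3), np.float64(110.3)]
side bat nr L [576.2 -47.8  33. ] [np.float64(41.1), np.float64(-110.8)]
side bat nr R [614.  -49.7  33. ] [np.float64(78.9), np.float64(-109.7)]
side stop c [615.7 220.7  50. ] [np.float64(58.6), np.float64(160.0)]
side jigNL [ 434.  -126.3   15. ] [np.float64(-94.3), np.float64(-200.7)]
side jigNR [ 630.  -140.8   15. ] [np.float64(102.3), np.float64(-199.2)]
side jigFR [665.1 256.2  15. ] [np.float64(104.9), np.float64(199.4)]
```

Everything agrees: plate 398×199, batten corners at jig y≈±110 (220 long, so it is the middle-sized one), wheel radius 45, stop centre at jig y≈160.5 (gap ≈35). Next I'll close the gripper and move beside the wheel.

```bash
cat >> h.py <<'E'
TH=-0.082; JC=np.array([545.3,66.3]); W=np.array([521.3,68.4])
EX=np.array([np.cos(TH),np.sin(TH)]); EY=np.array([-np.sin(TH),np.cos(TH)])
def quat(yaw):  # tool x at heading yaw, tool y down
    x=np.array([np.cos(yaw),np.sin(yaw),0]); y=np.array([0,0,-1.]); z=np.cross(x,y)
    q=R.from_matrix(np.c_[x,y,z]).as_quat(); return [q[3],q[0],q[1],q[2]]
E
python3 - <<'E'
from rig import bot
from h import *
st=bot.read_state(); Rt=rot(st["tool_rot"]); print(Rt.round(3), np.arctan2(Rt[1,0],Rt[0,0]))
print(R.from_matrix(Rt).as_quat())
p=np.r_[W-EY*80,200]
for yaw in (TH+np.pi/2,TH-np.pi/2,TH,TH+np.pi):
    j=bot.ik(p,quat(yaw)); print(round(yaw,2), None if j is None else np.round(j,2))
E
```

```text
[[ 0.369 -0.    -0.929]
 [ 0.929 -0.     0.369]
 [-0.    -1.    -0.   ]] 1.1930268379354299
[ 0.5850585   0.39714402 -0.39730663 -0.58491932]
1.49 [-0.09  0.27  1.68 -0.    1.19 -1.58]
-1.65 [-0.09  0.27  1.68 -0.    1.19  1.56]
-0.08 [-0.09  0.27  1.68 -0.    1.19 -0.01]
3.06 None
```

Run:
```python
from rig import bot
from h import *
bot.move_gripper(0,40)
p=np.r_[W-EY*85,200]
bot.move_to(list(p),quat(TH))
st=bot.read_state(); print(st["clock"],st["ee_pos"],st["ft_force"],st["grip_width"])
c=bot.read_camera("wrist"); cv2.imwrite("pics/c_wrist.png",c["image"])
c=bot.read_camera("top"); cv2.imwrite("pics/c_top.png",cv2.resize(c["image"][150:384,120:380],None,fx=2.5,fy=2.5))
```

```text
3.3167 [514.41025353 -15.66855953 200.0864227 ] [-0.55622817  0.14408541  1.23483759] -0.04137599826335488
```

View pics/c_wrist.png

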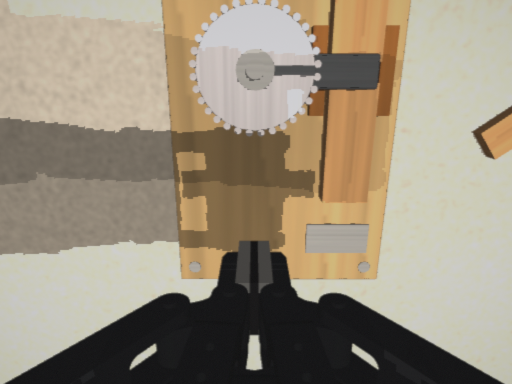

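View pics/c_top.png

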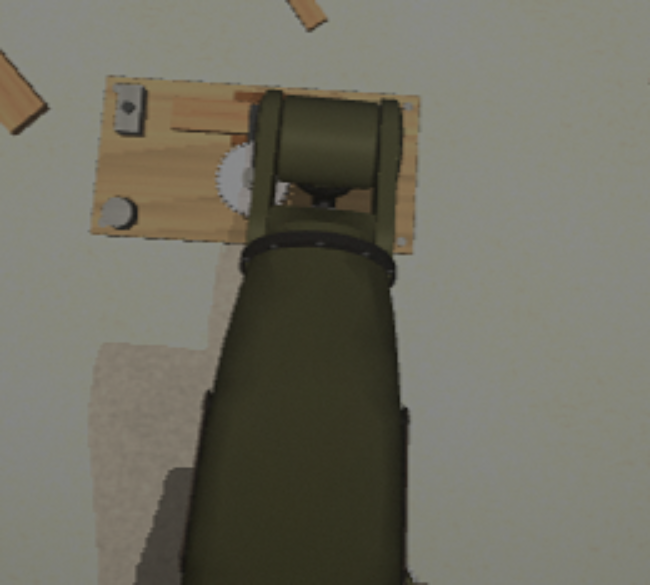

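The wrist view shows the wheel at about (255,67), the rib pointing right along the arm, and the closed fingertips at (254,242). I'll fit the wheel here.

Run:
```python
from rig import bot
from h import *
st=bot.read_state(); c=bot.read_camera("wrist"); im=c["image"]
hsv=cv2.cvtColor(im,cv2.COLOR_BGR2HSV)
m=((hsv[...,1]<60)&(hsv[...,2]>110)).astype(np.uint8); m[:, :185]=0; m[:,325:]=0; m[140:]=0
k,l,s,ce=cv2.connectedComponentsWithStats(m); i=1+np.argmax(s[1:,4]); 
cn,_=cv2.findContours((l==i).astype(np.uint8),cv2.RETR_EXTERNAL,cv2.CHAIN_APPROX_NONE)
pts=np.vstack(cn)[:,0]; 
P=np.array([ray(c,u,v,75,st)[:2] for u,v in pts])
(ctr,r)=cv2.minEnclosingCircle(P.astype(np.float32)); print("wheel",ctr,r, pts.min(0),pts.max(0))
print("hub",ray(c,255,69,80,st))
g=lambda u,v,z:ray(c,u,v,z,st)
for n,u,v,z in [("batnr R",373,202,33),("batnr L",323,202,33),("plate TL",306,224,17),("plate TR",367,224,17)]:
    print(n,g(u,v,z).round(1),((g(u,v,z)[:2]-JC)@EX).round(1),((g(u,v,z)[:2]-JC)@EY).round(1))
zt=st["ee_pos"][2]-19
for u in (237,272): print("tip",g(u,242,zt)-st["ee_pos"])
```

```text
wheel (522.1510620117188, 69.3239974975586) 45.03066635131836 [189   0] [321 135]
hub [522.04733841  69.81945676  80.        ]
batnr R [618.  -48.2  33. ] 81.8 -108.2
batnr L [573.7 -44.6  33. ] 37.4 -108.2
plate TL [559.9 -71.5  17. ] 25.9 -136.2
plate TR [618.1 -76.2  17. ] 84.3 -136.1
tip [ -6.93481272   9.46290147 -19.        ]
tip [  8.81317864   8.1859131  -19.        ]
```

```bash
sed -i 's/W=np.array.*/W=np.array([522.1,69.2])/' h.py
python3 - <<'E'
from rig import bot
from h import *
S=lambda:bot.read_state()
bot.servo_line(list(np.r_[W-EY*85,78]),speed=120)
s=S();print(s["clock"],s["ee_pos"],s["ft_force"])
hit=bot.servo_line(list(np.r_[W-EY*48,78]),speed=25,until_force=4)
s=S();print(hit,s["clock"],s["ee_pos"],s["ft_force"],(s["ee_pos"][:2]-W)@EX,(s["ee_pos"][:2]-W)@EY)
t=s["clock"]; p=s["ee_pos"].copy()
# step-latency and stiffness test
p[:2]+=EY*0.5; bot.servo_line(list(p),speed=40); s=S();print(s["clock"]-t,s["ee_pos"]-p,s["ft_force"])
E
```

```text
4.6333 [515.48228313 -15.54768814  78.6547041 ] [0.16733106 0.17286343 0.24684529]
True 5.725 [517.53528351  13.74106244  77.89449659] [ 0.45136328 -4.09651897  3.30248603] -0.006840294255514044 -55.64647648280933
0.25 [ 0.01756976 -0.43962894  0.0536561 ] [-1.44402451 -6.72973341  1.77432323]
```

```bash
cat > orb.py <<'E'
from rig import bot
from h import *
import json,os
a,b,Rw=8.,10.8,44.8
def path():
    pts=[];ph=[]
    def add(x,y,f): pts.append((x,y));ph.append(f)
    for k in range(12):     # quadrants, start at phi=-pi/2
        f0=-np.pi/2+k*np.pi/2
        fs=f0+np.linspace(1e-6,np.pi/2-1e-6,60)
        for f in fs: add(Rw*np.cos(f)+a*np.sign(np.cos(f)),Rw*np.sin(f)+b*np.sign(np.sin(f)),f)
    pts=np.array(pts);s=np.r_[0,np.cumsum(np.linalg.norm(np.diff(pts,axis=0),axis=1))]
    return s-a,pts,np.array(ph)   # s=0 at x=0 on the -y side
S_,P_,F_=path()
def at(s): return np.array([np.interp(s,S_,P_[:,0]),np.interp(s,S_,P_[:,1])]),np.interp(s,S_,F_)
def jload(): return json.load(open("st.json")) if os.path.exists("st.json") else dict(s=0.,d=1.0,turn=0.)
def run(send,step=8.,speed=45,Ft=9.,every=4):
    J=jload(); s,d,turn=J["s"],J["d"],J["turn"]; n=0
    while s<send-1e-6:
        ds=min(step,send-s); s+=ds; turn+=ds/45.
        p,f=at(s); nv=np.array([np.cos(f),np.sin(f)])
        q=p-nv*d; w=W+q[0]*EX+q[1]*EY
        z=78+5*turn/(2*np.pi)
        bot.servo_line([w[0],w[1],z],speed=speed)
        st=bot.read_state(); fo=st["ft_force"]; nw=nv[0]*EX+nv[1]*EY; tw=np.array([-nw[1],nw[0]])
        Fn=fo[:2]@nw; Ftan=fo[:2]@tw
        d+=np.clip((Ft-Fn)/8.,-.6,.6); d=np.clip(d,-4,6)
        n+=1
        if n%every==0: print(f"t{st['clock']:.2f} s{s:.0f} turn{turn:.2f} phi{f:.2f} d{d:.2f} Fn{Fn:.1f} Ft{Ftan:.1f} Fz{fo[2]:.1f}")
        json.dump(dict(s=s,d=float(d),turn=turn),open("st.json","w"))
        if abs(Fn)>50: print("HIGH");break
E
python3 - <<'E'
from orb import *
run(48,every=1)
st=bot.read_state();c=bot.read_camera("wrist"); cv2.imwrite("pics/d_wrist.png",c["image"])
c=bot.read_camera("side"); cv2.imwrite("pics/d_side.png",cv2.resize(c["image"][120:260,180:330],None,fx=4,fy=4,interpolation=cv2.INTER_CUBIC))
print(bot.read_state()["clock"])
E
```

```text
t6.65 s8 turn0.18 phi-1.21 d1.60 Fn3.1 Ft-0.2 Fz-0.2
t6.97 s16 turn0.36 phi-1.04 d2.07 Fn5.3 Ft0.2 Fz0.1
t7.29 s24 turn0.53 phi-0.86 d1.65 Fn12.3 Ft-0.8 Fz-2.0
t7.61 s32 turn0.71 phi-0.68 d1.05 Fn13.8 Ft-3.0 Fz-2.5
t7.93 s40 turn0.89 phi-0.50 d1.45 Fn5.8 Ft-2.1 Fz0.6
t8.26 s48 turn1.07 phi-0.32 d0.85 Fn15.4 Ft-2.1 Fz-3.8
8.3583
```

View pics/d_wrist.png

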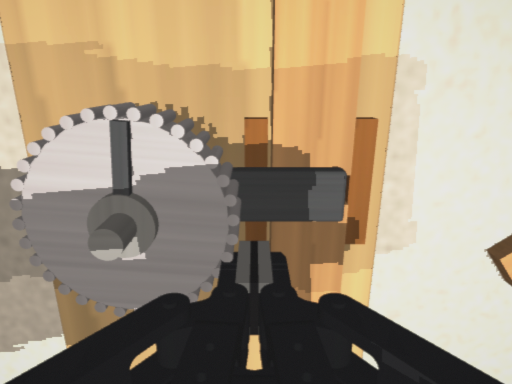

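View pics/d_side.png

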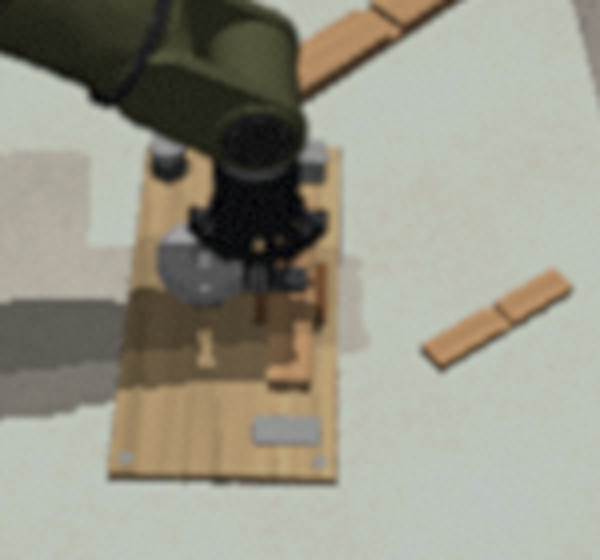

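The wrist view shows the wheel centred near (122,210) and the rib pointing up to (121,122), so about 1.5 rad turned against 1.07 predicted. I'll add a polar rib measurement, depth-gated so the gripper is excluded.

```bash
cat > rib.py <<'E'
from rig import bot
from h import *
def rib(guess,cams=("wrist","side"),dbg=False):
    """jig-frame angle of the rib nearest guess (total turn)"""
    out={}
    for n in cams:
        st=bot.read_state(); c=bot.read_camera(n); g=cv2.cvtColor(c["image"],cv2.COLOR_BGR2GRAY).astype(float)
        zt=64+5*guess/(2*np.pi)+13; Rm,e=pose(c,st)
        al=np.arange(0,2*np.pi,np.pi/90); rr=np.arange(19,35,1.5)
        A,B=np.meshgrid(al,rr,indexing="ij")
        x=B*np.cos(A);y=B*np.sin(A)
        Pw=np.stack([W[0]+x*EX[0]+y*EY[0],W[1]+x*EX[1]+y*EY[1],np.full_like(x,zt)],-1)
        q=(Pw-e)@Rm; u=q[...,0]/q[...,2]*f(c)+c["cx"]; v=q[...,1]/q[...,2]*f(c)+c["cy"]
        ok=(u>1)&(u<510)&(v>1)&(v<382)
        d=cv2.remap(c["depth"],u.astype(np.float32),v.astype(np.float32),cv2.INTER_NEAREST)
        G=cv2.remap(g.astype(np.float32),u.astype(np.float32),v.astype(np.float32),cv2.INTER_LINEAR)
        tol=8 if n=="wrist" else 14
        ok&=abs(d-q[...,2])<tol
        prof=np.where(ok.mean(1)>.8,np.where(ok,G,0).sum(1)/np.maximum(ok.sum(1),1),np.nan)
        vis=np.isfinite(prof).mean()
        if vis<.1: continue
        i=np.nanargmin(prof); med=np.nanmedian(prof)
        dl=(al-al[i]+np.pi)%(2*np.pi)-np.pi; near=(abs(dl)<.2)&np.isfinite(prof)
        loc=np.nanmax(prof[near]); wt=np.clip(loc-prof[near],0,None)**2
        th=al[i]+(wt*dl[near]).sum()/max(wt.sum(),1e-9)
        th=guess+(th-guess+np.pi)%(2*np.pi)-np.pi
        out[n]=(round(float(th),2),round(float(prof[i]),0),round(float(loc),0),round(float(vis),2))
    return out
E
python3 -c "
from rib import *
print(rib(1.5))"
```

```text
{'wrist': (1.46, 64.0, 214.0, 1.0), 'side': (-0.63, 69.0, 79.0, 0.55)}
```

Run:
```python
import json
from orb import *
from rib import rib
J=jload(); J["turn"]=1.46; json.dump(J,open("st.json","w"))
for k in range(3):
    J=jload(); run(J["s"]+32,every=2,Ft=9)
    J=jload(); r=rib(J["turn"]); print(round(J["turn"],2),r)
    if "wrist" in r and r["wrist"][2]-r["wrist"][1]>60:
        J["turn"]=r["wrist"][0]; json.dump(J,open("st.json","w"))
c=bot.read_camera("wrist"); cv2.imwrite("pics/e_wrist.png",c["image"])
c=bot.read_camera("side"); cv2.imwrite("pics/e_side.png",cv2.resize(c["image"][120:260,180:330],None,fx=4,fy=4,interpolation=cv2.INTER_CUBIC))
```

```text
t9.11 s64 turn1.82 phi-0.00 d-0.35 Fn27.1 Ft-3.8 Fz-10.7
t9.76 s80 turn2.17 phi0.00 d-1.55 Fn23.0 Ft4.6 Fz-8.3
2.17 {'wrist': (2.22, 44.0, 120.0, 0.61), 'side': (2.26, 47.0, 65.0, 0.98)}
t10.53 s96 turn2.58 phi0.27 d-0.89 Fn1.5 Ft1.3 Fz1.5
t11.19 s112 turn2.93 phi0.63 d0.31 Fn-0.2 Ft0.7 Fz-0.4
2.93 {'side': (2.91, 46.0, 62.0, 1.0)}
t11.94 s128 turn3.29 phi0.98 d1.51 Fn1.4 Ft0.8 Fz0.0
t12.59 s144 turn3.64 phi1.34 d1.93 Fn9.3 Ft0.9 Fz-1.5
3.64 {'side': (3.66, 63.0, 82.0, 1.0)}
```

View pics/e_wrist.png

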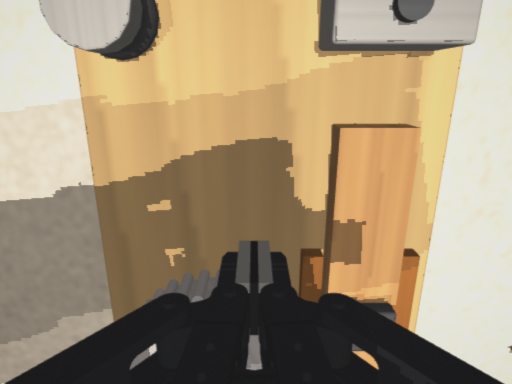

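View pics/e_side.png

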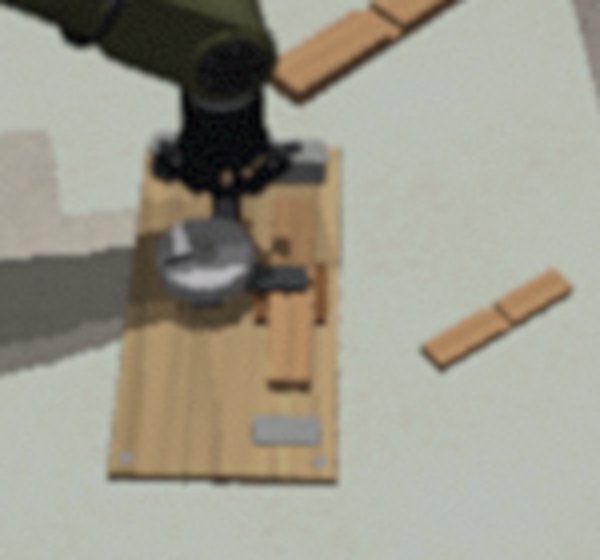

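Run:
```python
from orb import *
c=bot.read_camera("side"); cv2.imwrite("pics/f_side.png",cv2.resize(c["image"][166:206,212:262],None,fx=12,fy=12,interpolation=cv2.INTER_CUBIC))
for t in (2.2,2.6,3.66):
    z=64+5*t/6.28+15
    p=lambda r:(proj(c,np.r_[W+r*np.cos(t)*EX+r*np.sin(t)*EY,z])-[212,166]+.5)*12-.5
    print(t,p(0).round(),p(36).round())
c=bot.read_camera("top"); cv2.imwrite("pics/f_top.png",cv2.resize(c["image"][170:270,150:300],None,fx=5,fy=5,interpolation=cv2.INTER_CUBIC))
```

```text
2.2 [227. 196.] [165. 123.]
2.6 [227. 195.] [131. 147.]
3.66 [227. 193.] [120. 235.]
```

View pics/f_side.png

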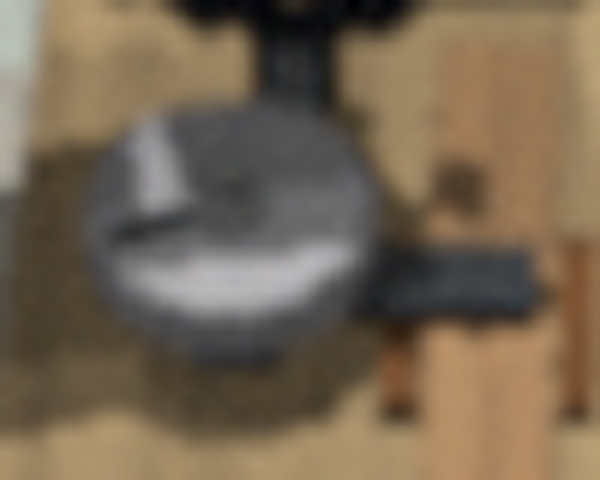

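View pics/f_top.png

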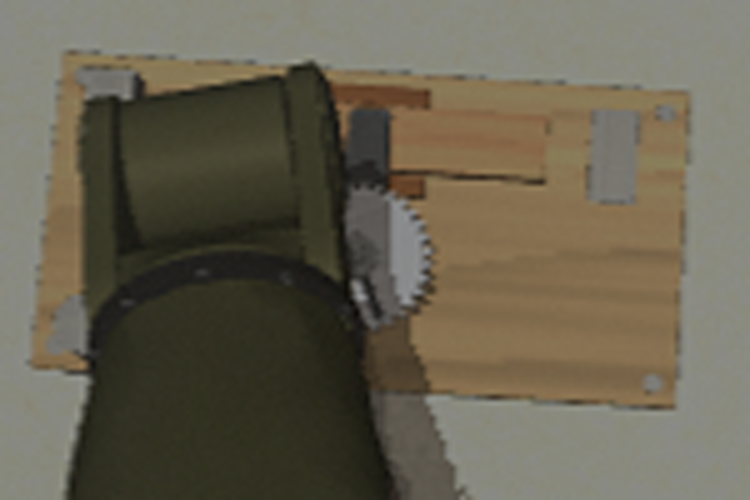

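The side-view rib streak from (190,210) to (115,235) confirms 3.66 rad. I'll carry on with the tracking, with an automatic stop if tracking disagrees.

```bash
cat > go.py <<'E'
import json,sys
from orb import *
from rib import rib
def go(target,maxs,chunk=32):
    s0=jload()["s"]
    while True:
        J=jload()
        if J["s"]-s0>=maxs or J["turn"]>target-.1: break
        run(J["s"]+min(chunk,max(4,(target-J["turn"])*45)),every=4,Ft=7.5)
        J=jload(); r=rib(J["turn"]); print("  pred",round(J["turn"],2),r)
        good=[v[0] for k,v in r.items() if v[2]-v[1]>(60 if k=="wrist" else 12) and abs(v[0]-J["turn"])<.6]
        if good: J["turn"]=good[0]; json.dump(J,open("st.json","w"))
        else: print("  no good reading");
E
sed -i 's#/8.,-.6,.6#/7.,-.9,.9#' orb.py
python3 - <<'E'
from go import *
go(12.4,130)
c=bot.read_camera("wrist"); cv2.imwrite("pics/g_wrist.png",c["image"])
c=bot.read_camera("side"); cv2.imwrite("pics/g_side.png",cv2.resize(c["image"][166:206,212:262],None,fx=12,fy=12,interpolation=cv2.INTER_CUBIC))
E
```

```text
t14.18 s176 turn4.35 phi1.70 d1.42 Fn4.9 Ft2.0 Fz1.2
  pred 4.35 {'side': (2.07, 79.0, 81.0, 1.0)}
  no good reading
t15.57 s208 turn5.06 phi2.41 d2.18 Fn7.6 Ft-1.6 Fz-0.0
  pred 5.06 {'side': (2.95, 79.0, 81.0, 1.0)}
  no good reading
t16.95 s240 turn5.78 phi3.13 d-0.78 Fn26.1 Ft-4.0 Fz12.2
  pred 5.78 {'wrist': (5.79, 59.0, 195.0, 0.56), 'side': (3.05, 81.0, 81.0, 0.98)}
t18.38 s272 turn6.50 phi3.36 d-1.76 Fn2.0 Ft0.7 Fz-0.8
  pred 6.5 {'wrist': (6.5, 52.0, 204.0, 0.99), 'side': (6.41, 80.0, 117.0, 0.67)}
t19.80 s304 turn7.21 phi4.07 d1.84 Fn0.5 Ft-0.4 Fz-0.8
  pred 7.21 {'wrist': (7.17, 68.0, 198.0, 1.0), 'side': (5.72, 145.0, 150.0, 0.11)}
```

View pics/g_wrist.png

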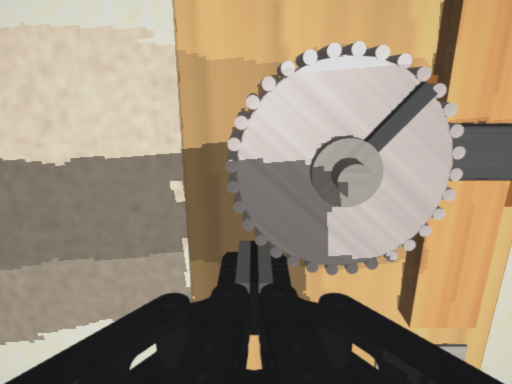

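View pics/g_side.png

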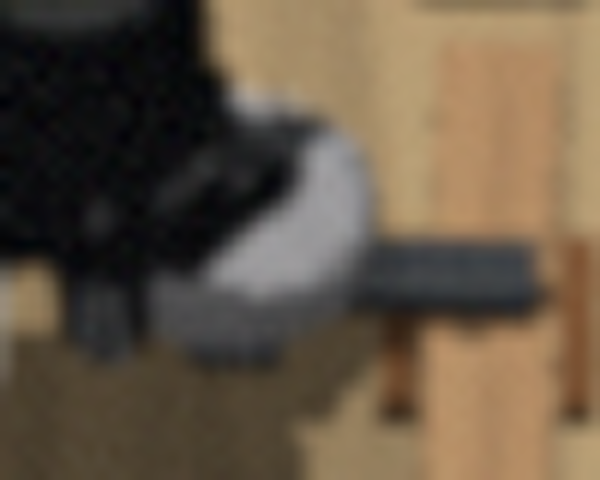

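The wrist view shows the rib from hub (347,172) to (430,90), i.e. about 0.85 rad past one turn, matching 7.17. I'll go on to about 12.4 rad.

Run:
```python
from go import *
go(12.4,300)
```

```text
t21.28 s336 turn7.88 phi4.71 d1.23 Fn18.8 Ft0.4 Fz1.9
  pred 7.88 {'wrist': (7.86, 92.0, 212.0, 1.0)}
t22.68 s368 turn8.57 phi5.14 d1.91 Fn2.6 Ft-0.2 Fz0.3
  pred 8.57 {'wrist': (8.45, 75.0, 216.0, 1.0)}
t24.07 s400 turn9.16 phi5.86 d0.79 Fn5.5 Ft0.1 Fz0.9
  pred 9.16 {'wrist': (9.21, 50.0, 180.0, 1.0), 'side': (9.35, 58.0, 85.0, 0.48)}
t25.48 s432 turn9.92 phi6.28 d-2.81 Fn20.0 Ft2.6 Fz-5.8
  pred 9.92 {'wrist': (9.98, 52.0, 111.0, 0.67), 'side': (10.02, 46.0, 60.0, 0.87)}
t26.93 s464 turn10.73 phi6.80 d-0.34 Fn0.1 Ft-0.9 Fz1.2
  pred 10.73 {'wrist': (8.26, 115.0, 130.0, 0.17), 'side': (10.66, 56.0, 90.0, 0.99)}
t28.33 s496 turn11.37 phi7.52 d1.71 Fn7.7 Ft1.2 Fz-0.3
  pred 11.37 {'side': (14.39, 82.0, 87.0, 0.98)}
  no good reading
t29.73 s528 turn12.08 phi7.88 d0.89 Fn6.0 Ft2.0 Fz-0.0
  pred 12.08 {'side': (14.17, 81.0, 82.0, 1.0)}
  no good reading
  pred 12.4 {'side': (14.52, 80.0, 82.0, 0.99)}
  no good reading
```

Run:
```python
from rib import *
st=bot.read_state(); p=st["ee_pos"].copy(); d=p[:2]-W; d/=np.linalg.norm(d)
p[:2]+=d*15; bot.servo_line(list(p),speed=60)
p[2]=150; bot.servo_line(list(p),speed=150)
B=JC+55*EX-132*EY
bot.servo_line([*(W-EY*90),150],speed=180)
print(rib(12.4,("wrist",)))
st=bot.read_state(); c=bot.read_camera("wrist"); print(st["clock"]); cv2.imwrite("pics/h_wrist.png",c["image"])
```

```text
{'wrist': (12.35, 83.0, 202.0, 0.81)}
32.575
```

View pics/h_wrist.png

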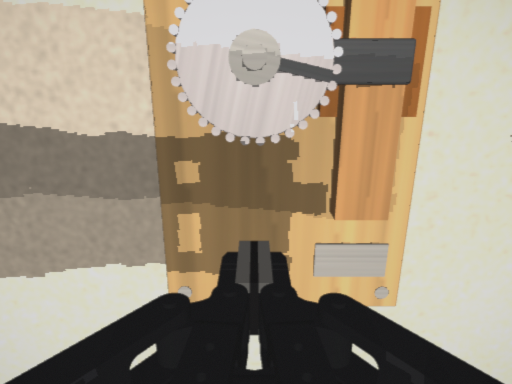

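The rib end is at (333,77), slightly below the arm line (253,57)→(413,62): 12.35 rad, inside 11.77–13.37. The batten's near end is at row 218 and hasn't moved. Before pushing I'll check the arm height, for the turn count, and the batten end.

Run:
```python
from h import *
from rig import bot
st=bot.read_state(); c=bot.read_camera("wrist")
Rm,e=pose(c,st)
for n,u,v in (("arm",390,60),("wheel",290,110),("batten",365,190)):
    print(n,dep(c,u,v,st).round(1))
J=lambda p:((p[:2]-JC)@EX).round(1),
for u in (338,390):
    p=ray(c,u,219,33,st)[:2]-JC; print("end",(p@EX).round(1),(p@EY).round(1))
B=JC+56*EX; 
bot.servo_line([*(B-135*EY),120],speed=150)
bot.servo_line([*(B-135*EY),42.5],speed=100)
s=bot.read_state(); print(s["clock"],s["ee_pos"],s["ft_force"])
```

```text
arm [601.5  63.6  55.5]
wheel [538.8  42.1  84.1]
batten [595.6 -23.8  31.6]
end 39.1 -108.0
end 77.9 -107.9
34.3917 [590.43632767 -72.89905106  43.17321181] [-0.00616966 -0.22931941  0.7873661 ]
```

Run:
```python
from h import *
from rig import bot
B=JC+57*EX
hit=bot.servo_line([*(B-78*EY),42.5],speed=25,until_force=9)
s=bot.read_state(); print(hit,s["clock"],(s["ee_pos"][:2]-JC)@EX,(s["ee_pos"][:2]-JC)@EY,s["ft_force"])
c=bot.read_camera("wrist"); cv2.imwrite("pics/i_wrist.png",c["image"])
c=bot.read_camera("side"); cv2.imwrite("pics/i_side.png",cv2.resize(c["image"][140:250,190:330],None,fx=5,fy=5,interpolation=cv2.INTER_CUBIC))
```

```text
True 36.2167 56.81971395296058 -83.74978668999438 [ 1.11412702 -3.50456045  3.56063749]
```

View pics/i_side.png

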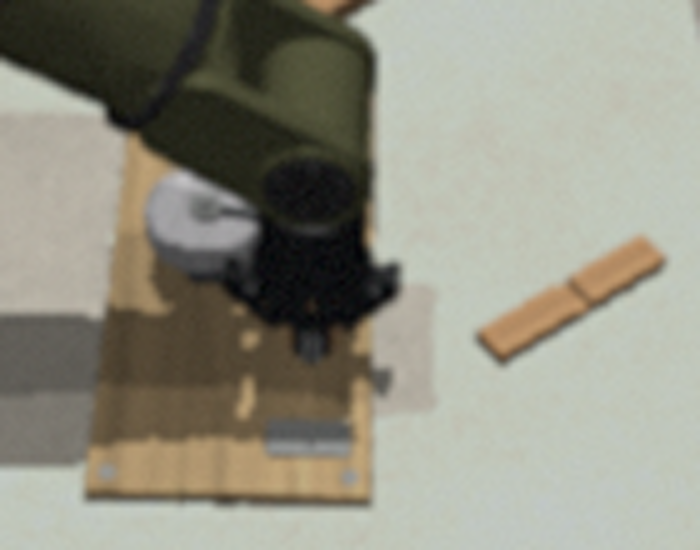

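It stopped 1.3 mm past the predicted contact, so the stop is very likely reached. I'll press once more, back off, rise and check.

Run:
```python
from rib import *
B=JC+57*EX
hit=bot.servo_line([*(B-79*EY),42.5],speed=15,until_force=10); s=bot.read_state()
print(hit,s["clock"],(s["ee_pos"][:2]-JC)@EY,s["ft_force"])
bot.dwell(.3)
bot.servo_line([*(B-110*EY),43],speed=60)
bot.servo_line([*(B-110*EY),150],speed=150)
bot.servo_line([*(W+EX*15-EY*95),190],speed=200)
print(rib(12.4,("wrist",)))
s=bot.read_state(); c=bot.read_camera("wrist"); cv2.imwrite("pics/j_wrist.png",c["image"])
c=bot.read_camera("side"); cv2.imwrite("pics/j_side.png",cv2.resize(c["image"][140:250,190:330],None,fx=5,fy=5,interpolation=cv2.INTER_CUBIC))
c=bot.read_camera("top"); cv2.imwrite("pics/j_top.png",cv2.resize(c["image"][170:260,145:300],None,fx=5,fy=5,interpolation=cv2.INTER_CUBIC))
print(s["clock"],s["ft_force"])
```

```text
True 36.525 -83.72345916368677 [ 0.41375741 -3.2253265   1.83238763]
{'wrist': (12.35, 79.0, 189.0, 0.83)}
38.875 [-0.22042311 -0.07676408  0.55799276]
```

View pics/j_wrist.png

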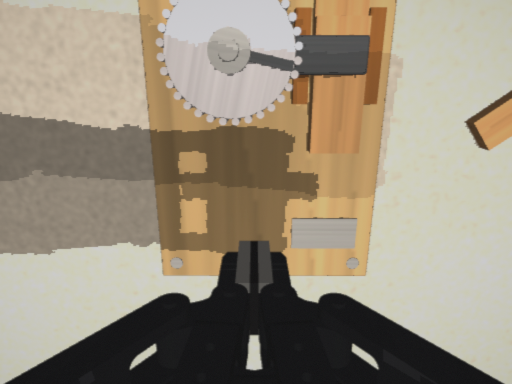

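View pics/j_side.png

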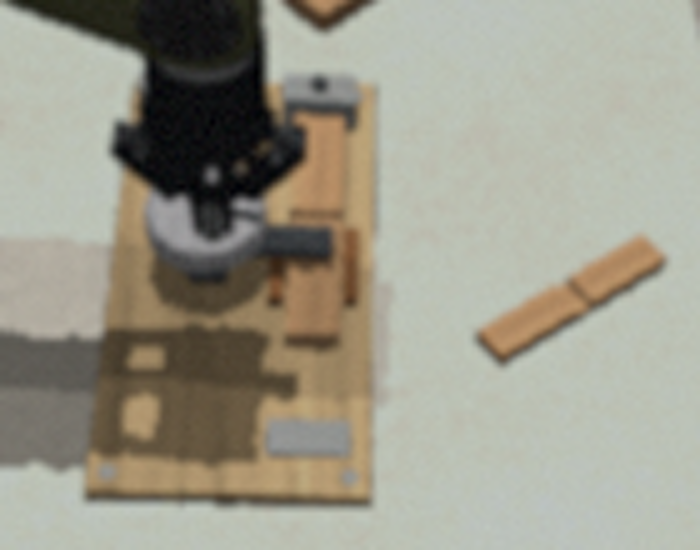

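View pics/j_top.png

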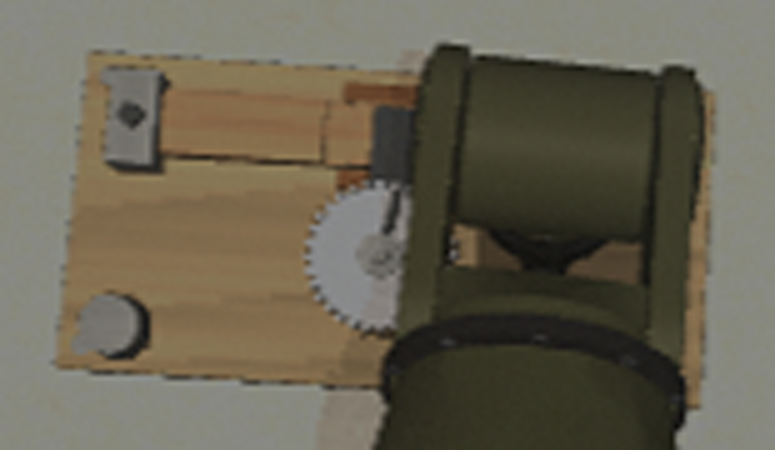

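The top view shows the batten's end meeting the stop face at about (160,125). The tin is unmoved at (110,325). I'll get numbers on how far it moved before handing in.

Run:
```python
from h import *
from rig import bot
st=bot.read_state(); c=bot.read_camera("wrist")
for u in (311,360):
    p=ray(c,u,153.5,33,st)[:2]-JC; print("near end",(p@EX).round(1),(p@EY).round(1))
p=ray(c,322,218,17,st)[:2]-JC; print("plate edge",(p@EY).round(1))
s=bot.read_camera("side")
for n,x,y,z in (("stop near top edge",320,103,50),("near end",312,336,33),("groove far",317,211,33)):
    q=ray(s,(x+.5)/5-.5+190,(y+.5)/5-.5+140,z)[:2]-JC; print(n,(q@EY).round(1))
t=bot.read_camera("top")
cv2.imwrite("pics/k.png",cv2.resize(t["image"][180:208,160:225],None,fx=12,fy=12,interpolation=cv2.INTER_CUBIC))
```

```text
near end 38.0 -72.7
near end 78.0 -72.6
plate edge -135.9
stop near top edge 143.1
near end -74.9
groove far 45.0
```

View pics/k.png

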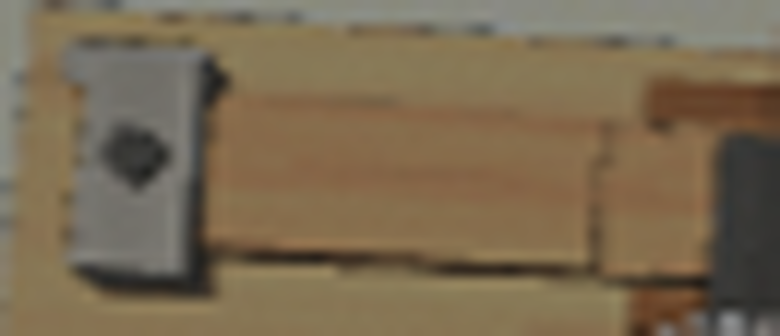

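The batten end sits against the stop: near end at −73 plus 220 gives 147, against a stop face at about 145.5 ± 2. I see no gap in the crop, so I'm handing in.

```bash
python3 -c "
from rig import bot
bot.finish_job(); print(bot.read_state()['clock'])"
```

```text
the job is handed in; nothing more can be done
the job is handed in; nothing more can be done
```

The wheel is turned two turns and the batten is pushed up against the stop; I handed the job in at about 39 s of the 58 s allowed. `finish_job` gives no verdict, so the figures below are my own camera and force readings.

- **Wheel:** I rolled the closed fingertip round the rim for about one and a half orbits. The rib read 12.35 rad after turning and again after the push (allowed 11.77 to 13.37). The hold-down arm's top measured 55.5 mm, which confirms two turns rather than one or three.
- **Batten:** It had not moved when the turning was finished (near end still about 108 mm from the jig's centre). I then pushed it about 35 mm, until the force rose where the stop was expected. Its far end works out at about 146 ± 2 mm, against a stop face at about 145.5 mm. The last view showed no gap, and it lies flat.
- **Other items:** The tin looks unmoved in the last view. The glue bottle, screwdriver and offcut were well clear of the arm's path, but I did not measure them again. The arm was raised clear, with its force reading near zero.

**Readings that disagreed:**
- The first part of the roll turned the wheel more than predicted (1.46 against 1.07 rad), so I tracked the rib by camera from then on.
- The side camera could not pick out the rib on several readings; I used the wrist camera, or the predicted turn, there.
- Pressing force on the rim varied between about 0 and 27 N, against a 9 N (later 7.5 N) target.

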